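# Unlock the lid stay and close the film case

### The job

Close the red film case: lift the black knob of the brass folding stay up and towards the front until its knee is well past straight and can fold, then lower the lid without slamming it and press it over its catch until it is fully home on its rubber stops. Keep it pressed home with a steady force of about 11 N for at least half a second to bed its dust seal, then let go. Never force the lid. Leave everything else where it is.

Things in the scene. Friction and masses are not known exactly. Their poses are not given: they have to be found in the camera images.
- case: Dark red open-topped box, 250 mm deep (its x), 220 wide (its y), 100 high, walls 6, fixed to the table. Origin: centre of its underside; z up; its front faces its -x. The lid hinges on its far (+x) upper edge. The brass stay is outside its -y side. A spring catch sits inside the middle of its front rim.
- lid: Dark red lid, 252 mm deep, 222 wide, 10 thick, about 0.5 kg. Origin on the hinge axis at mid-width; -x runs from hinge to front edge; z is the outward normal (underside z = 0, outer face z = 10 mm). It starts 75 degrees open, outer face to the case's +x. A stiff hinge (about 1 N m) holds it wherever it is left. Stay locked: it cannot be lowered; knee barely past straight: very hard to push. Over 22 N of push harms it.
- lid_hinge (a joint): Lid angle, rad: 0 = open as it starts, stay locked; 1.309 would be flat on the rim. Near 1.24 a steel striker under the lid meets the spring catch, which takes 8 to 12 N pressed 215 mm from the hinge and is passed (click) at about 1.27; the lid is home when it then lands on the two stops, at 1.279 to 1.305 depending on their height. They are firm: each further mm costs many newtons.
- hinge_line (a point): The hinge axis at mid-width: 125 mm behind (+x) the case's centre, 100 mm up. The axis runs along the case's y.
- lid_front (a point): Point on the lid's outer face, mid-width, 225 mm from the hinge axis and 27 mm short of the front edge: a good place to press it down.
- stay: Lower bar of the folding stay, brass, 98 mm between pivots, 14 mm wide, 4 mm thick, with the black knob fixed at its knee end. Origin at its pivot on the case; its -x points to the knee. The upper bar, equally long, runs from the knee to the side of the lid, 118 mm from the hinge.
- stay_knee (a joint): Bend of the knee, rad: 0 = locked on its stop (sagging back and down, 9 mm past straight); 0.184 = straight; larger = folding, knee up and to the front. From about 0.8 on it folds easily when the lid is pushed down; about 2.75 with the lid shut. It is stiff: moving the knob takes about 5 to 15 N, and the knee stays where it is left.
- knob (a point): Middle of the black round knob at the knee: a pin 12 mm thick, 66 mm long, pointing to the case's -y, coaxial with the knee, with a 20 mm head at its free end, inner face 21 mm beyond this point; this point is 58 mm out from the lid's side edge. It moves on a circle of 98 mm radius about stay_pivot, forwards (case -x) and upwards. It starts about 130 mm up and 43 mm behind (+x) the case's centre.
- stay_pivot (a point): Axis of the lower bar's pivot on the case's -y side, in about the same plane as knob; the axis is parallel to the case's y.
- can_in_case: Round aluminium film can lying in the case, 132 mm across, 22 mm high; leave it there.
- can_a: Round aluminium film can on the table, 124 mm across, 24 mm high; leave it.
- can_b: Round dark film can on the table, 100 mm across, 24 mm high; leave it.
- loupe: Black loupe, 44 mm across, 42 mm high; leave it.
- mug: White mug, 76 mm across, 85 mm high; leave it.
- folder: Dark red folder box, 200 by 160 by 28 mm; leave it.
- tape_roll: Yellow tape roll, 70 mm across, 19 mm high; leave it.
- marker: Red marker, 120 mm long; leave it.
- stops: Two small dark brackets inside the case's front corners (y = -85 and +85 mm, 110 mm ahead of the case's centre) carrying screw-adjustable rubber stops 12 mm across on which the lid lands. The rubber stands 1 to 7 mm above the rim; how far is different each time and not measured. Origin: the same as the case's.

How it is judged:
On the way, in this order (a step that is already met when the one before it is completed fails the run):
1. the stay's knee has been lifted past straight and is folding, while the lid is still up (value of joint stay_knee above 0.5 rad and value of joint lid_hinge below 0.6 rad), for 0.2 s.
2. the lid bears on its stops and is kept pressed by the fingers with 6 to 16 N (value of joint lid_hinge above 1.272 rad and contact force between lid and stops above 2 N and contact force between lid and the fingers between 6 and 16 N), for 0.5 s.
At the end, for the whole second after the job is handed in: The lid is shut past its catch (lid_hinge above 1.272 rad), at rest, with the stay folded, and has been bedded on its stops on the way (value of joint lid_hinge above 1.272 rad and velocity of joint lid_hinge below 0.05 rad/s and value of joint stay_knee above 1.5 rad); the robot touches nothing.
It fails at once if the lid is pushed with more than 22 N (contact force between lid and the fingers above 22 N or contact force between lid and the arm above 22 N).
It fails at once if the lid slams (faster than 2.5 rad/s) (velocity of joint lid_hinge above 2.5 rad/s).
It fails at once if a bystander is moved by more than 30 mm (distance of any of can_in_case, can_a, can_b, loupe, mug, folder, tape_roll, marker from where it was at the start of the episode above 0.03 m).
It also fails if it takes over 72 s, if anything falls off the work surface, if the arm or the gripper's body presses on something with over 40 N, if the wrist force passes 120 N, or if a joint passes its speed limit or range.

### The arm

A 6-joint arm with a two-finger parallel gripper is mounted at the origin on the work surface. World frame = base frame: x ahead of the robot, y to its left, z up, the work surface at z = 0. Lengths are in m, angles in rad, forces in N, time in s.
With the tool pointing down it reaches from about 0.35 to 0.975 m from the base axis. Payload 4.9 kg.
Tool frame: the origin (TCP) lies between the finger pads; the fingertips stand 11 mm ahead of it and the grasp point (between the pads) lies 8 mm behind it (ctrl.tip_reach is the distance from the TCP to the fingertips, in m); z points along the fingers, y is the line along which they close (so a half turn about z gives the same grasp; the last joint's range is limited). The gripper opens to 85 mm and grips with 20 to 120 N. Pads are 22 mm wide; open, the fingers measure 114 mm over their backs; the gripper's body (76 mm by 85 mm) begins 54 mm behind the grasp point. The pads swing forward as they close: fully open they stand 13 mm farther back than shut.
Start: joints at [1.161, 0.053, 1.613, -0, 1.476, -0.119], TCP at [0.179, 0.599, 0.242] pointing down, gripper open.
Joint ranges: [-3.01, 3.01], [-1.01, 2.22], [0.06, 2.58], [-1.02, 4.17], [0.09, 2.62], [-3.14, 3.14]. Speed limits (rad/s): [2.57, 2.57, 3.14, 3.14, 3.14, 3.14].

### API

Orientations are given as a 3x3 rotation matrix whose columns are the frame's x, y, z axes.
In Python, from rig import sense, vision, job, ctrl gives the robot as it stands.
- The arm moves only by the tool apply_moves, never from a script. Its argument "series" is a list that holds one entry, the list of rows, each a list of 6 numbers: the shift along the tool's x, y, z in m, then the turn, a rotation vector about the tool's x, y, z in degrees. In form: [[[x, y, z, rx, ry, rz], ...]]. A call has 1 to 5 rows; each row shifts and turns the commanded pose from where the row before left it, along the tool's axes as they then stand; what a row does not reach is not made up. A row lasts 1/10 s, in which the tool goes at most 50 mm and 8.59 degrees, less where a joint would pass 70% of its speed; a pose out of reach is approached as far as the arm can. A call is refused whole if a number of a shift passes 0.05 or a number of a turn 8.59, either way. A call with a gripper value outside its range is refused whole. "grip" is the closure, from -1 (fully open) to 1 (shut), so that 0 is half open, set as the call begins (left out, the last holds). The fingers move at their own pace and stop on an object; "force" is the grip in N (left out, the last holds). Time passes only in rows, so rows that do not move let the fingers close. It gives the time, the measured TCP pose, the force, the opening and the grip force at its end, in the units of the state.
- sense(): the state, without advancing time (a new reading comes with each control period).
- vision.camera(name): name is "scene" or "top" or "wrist"; returns the picture (480x640x3 uint8, red, green, blue); there is no depth.
- vision.get_calibration(name): a dict with "vertical_fov" (degrees; the focal length in pixels is half the picture's height over the tangent of half this angle, whatever the lens; pixels are square), "cx", "cy" (the principal point, pixels), "T" (4x4, takes a point from camera to world coordinates). Camera axes: x right, y down, z forward; pixel columns grow to the right and rows downward; lengths in m; the calibration is good to about 2 mm. The wrist camera is an equidistant fisheye: a pixel r from the principal point sees the ray r / f radians off the axis. A picture is of the moment at which its call begins: read the wrist's pose just before it. get_calibration takes no time and is no camera call; for the wrist camera it gives the pose at the moment of the call.
- job.sign_off(): hands the job in; it is judged then, once.
The state is a dict: "time": time; "joints": joint angles; "joint_vel": joint speeds; "joint_efforts": joint torques, N m; "tcp_pos": TCP position; "tcp_rot": TCP orientation; "ft_force": force on the tool from outside, world axes, zero at the start; "ft_torque": the same for the moment, N m; "width": finger opening in m; "finger_force": force on a finger pad.
Only numpy, scipy, OpenCV 4.12 (cv2) and the standard library are available. Lean on these libraries where they do the work, as an engineer would, in place of code of your own. Each camera call takes 0.05 s, during which the arm holds its last target. There are 200 camera calls.

## Working session

There is one attempt and no reset: what is moved stays moved. The work goes in short steps, Python scripts to look and compute and a tool call to move; the robot and the scene stay as the last step left them, time stands still between calls to the robot, and variables do not carry over. Pictures are saved under pics/ and viewed, at most 10 in all, crops included, and the job is handed in when it is done.

Besides the shell and the picture viewer there is one more tool, called after ">>>" as name([rows], argument=value, ...), one row to a line, values as JSON. apply_moves: Moves the arm, as the interface text tells. Its arguments: {"type":"object","properties":{"series":{"type":"array"},"grip":{"type":"number"},"force":{"type":"number"}},"required":["series"]}

```bash
mkdir -p pics; ls; python3 - <<'E'
from rig import sense, vision
import cv2,numpy as np
np.set_printoptions(precision=4,suppress=True)
for n in ("scene","top"):
    im=vision.camera(n); cv2.imwrite(f"pics/{n}.png",im[:,:,::-1]); c=vision.get_calibration(n); print(n,c["vertical_fov"],c["cx"],c["cy"]);print(c["T"])
s=sense();print(s["time"],s["tcp_pos"],s["tcp_rot"],s["width"],s["ft_force"])
E
```

```text
pics
scene 52.275024809177 311.7610486324836 241.22721359414004
[[ 0.7267  0.4093 -0.5517  1.0902]
 [ 0.6869 -0.4227  0.5911 -0.6534]
 [ 0.0088 -0.8085 -0.5884  0.8699]
 [ 0.      0.      0.      1.    ]]
top 54.61485765466099 315.00061857459787 242.2480967690524
[[ 0.0114 -0.9851  0.1716  0.304 ]
 [-0.9998 -0.0137 -0.0123  0.0225]
 [ 0.0145 -0.1715 -0.9851  1.2631]
 [ 0.      0.      0.      1.    ]]
0.1 [0.179  0.5983 0.2412] [[-0.958   0.2867 -0.0007]
 [ 0.2867  0.958  -0.0017]
 [ 0.0002 -0.0018 -1.    ]] 0.08547386450290274 [-0.093   0.1143 -0.5506]
```

View pics/scene.png

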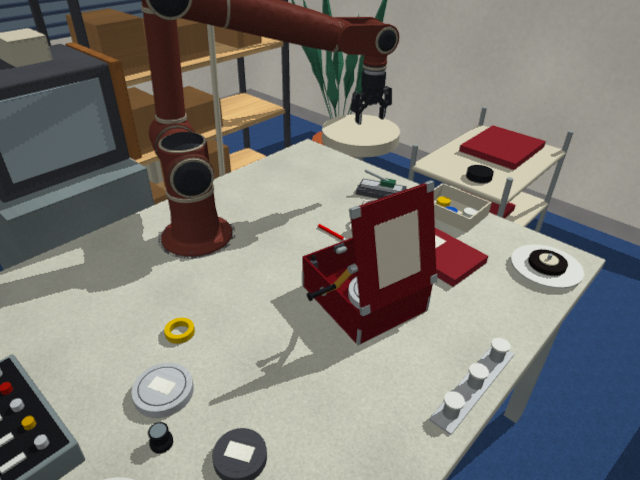

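View pics/top.png

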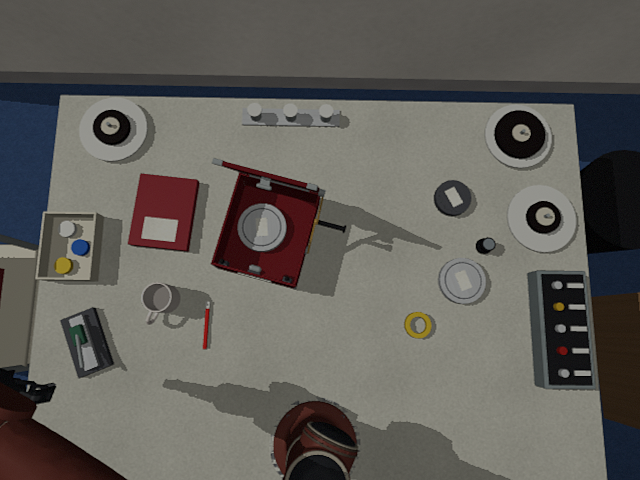

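The scene view shows the red case, with the lid's outer face around (395,245) and the black knob at (322,291). In the top view the case spans (215–320, 160–290) and the knob runs (320–347, 222–230). I'll enlarge both to get exact corners.

```bash
cat > h.py <<'E'
import numpy as np, cv2
from rig import sense, vision
np.set_printoptions(precision=4,suppress=True)
def ray(n,u,v):
    c=vision.get_calibration(n); f=240/np.tan(np.radians(c["vertical_fov"]/2)); T=np.array(c["T"])
    d=T[:3,:3]@np.array([(u-c["cx"])/f,(v-c["cy"])/f,1]); return T[:3,3],d/np.linalg.norm(d)
def plane(n,u,v,z):
    o,d=ray(n,u,v); return o+d*(z-o[2])/d[2]
def tri(a,b):
    (o,d),(p,e)=ray(*a),ray(*b)
    t=np.linalg.lstsq(np.c_[d,-e],p-o,rcond=None)[0]; x,y=o+t[0]*d,p+t[1]*e
    return (x+y)/2,np.linalg.norm(x-y)
def proj(n,P):
    c=vision.get_calibration(n); f=240/np.tan(np.radians(c["vertical_fov"]/2)); T=np.array(c["T"])
    q=T[:3,:3].T@(np.array(P)-T[:3,3]); return f*q[:2]/q[2]+[c["cx"],c["cy"]]
E
python3 - <<'E'
import cv2,numpy as np
a=cv2.imread("pics/scene.png")[175:345,290:450];b=cv2.imread("pics/top.png")[150:300,205:355]
a=cv2.resize(a,None,fx=3.4,fy=3.4,interpolation=cv2.INTER_CUBIC)
b=cv2.resize(b,None,fx=5,fy=5,interpolation=cv2.INTER_CUBIC)
a=cv2.resize(cv2.imread("pics/scene.png")[175:345,290:450],(560,595),interpolation=3)
cv2.imwrite("pics/a.png",a);b=cv2.resize(cv2.imread("pics/top.png")[150:300,205:355],(600,600),interpolation=3);cv2.imwrite("pics/b.png",b)
E
```

```text
(no output)
```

View pics/a.png

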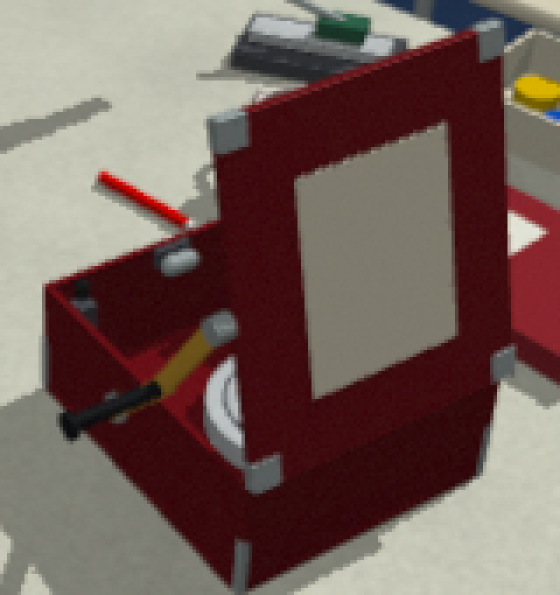

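View pics/b.png

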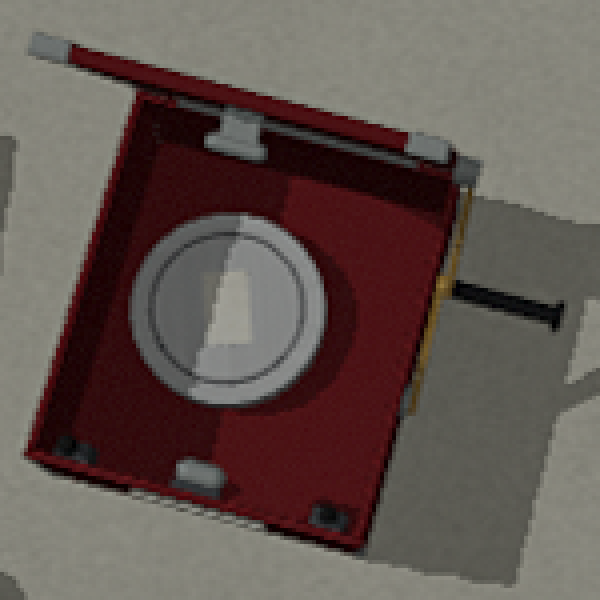

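The crops show these points:
- **Scene crop:** front right rim corner (45,287), knob head (68,425), knob root (157,391), rear bottom corner (240,590).
- **Top crop:** front rim corners near (28,452) and (362,545), knob head (558,315), knob root (452,288).

```bash
cat > geo.py <<'E'
from h import *
S=lambda x,y:("scene",290+x/3.5,175+y/3.5)
Tp=lambda x,y:("top",205+x/4,150+y/4)
E
python3 - <<'E'
from geo import *
print("head",tri(S(68,425),Tp(558,315)),"root",tri(S(157,391),Tp(452,288)))
print("FR rim",plane(*S(45,287),.1),plane(*Tp(360,543),.1),"FL rim",plane(*Tp(28,452),.1),"bot RR",plane(*S(240,590),0), "bot RL",plane(*S(480,475),0))
print("pivot",tri(S(115,407),Tp(408,402)))
print("lid top corners right",tri(S(210,115),Tp(450,150)),"left",tri(S(500,20),Tp(30,50)))
print("stops",plane(*Tp(75,447),.103),plane(*Tp(327,516),.103))
# rest for refinement: corners
FR=(plane(*S(45,287),.1)+plane(*Tp(360,543),.1))[:2]/2;FL=plane(*Tp(28,452),.1)[:2]
obs=np.array([FR,FL,plane(*S(240,590),0)[:2],plane(*S(480,475),0)[:2]])
m=np.array([[-.125,-.11],[-.125,.11],[.125,-.11],[.125,.11]])
H=(m-m.mean(0)).T@(obs-obs.mean(0));U,_,V=np.linalg.svd(H);R=(U@V).T;t=obs.mean(0)-R@m.mean(0)
yaw=np.arctan2(R[1,0],R[0,0]);print("yaw",np.degrees(yaw),"t",t,"res",(m@R.T+t-obs)*1e3)
c=np.r_[t,0];R3=np.eye(3);R3[:2,:2]=R
for P,n in ((tri(S(68,425),Tp(558,315))[0],"head"),(tri(S(157,391),Tp(452,288))[0],"root"),(tri(S(115,407),Tp(408,402))[0],"piv")): print(n,"case frame",R3.T@(P-c))
for q in ([-.125,-.11,.1],[-.125,.11,.1],[.125,-.11,0],[.043,-.169,.13],[.043,-.200,.13]): 
    w=R3@q+c;print(q,w,"scene crop",(proj("scene",w)-[290,175])*3.5,"top crop",(proj("top",w)-[205,150])*4)
print(vision.get_calibration("wrist")); print(sense()["time"])
E
```

```text
head (array([ 0.5364, -0.065 ,  0.1299]), np.float64(0.0007526583171677057)) root (array([0.5534, 0.0012, 0.127 ]), np.float64(0.0003006046978182139))
FR rim [0.3991 0.0543 0.1   ] [0.3957 0.0566 0.1   ] FL rim [0.4502 0.2661 0.1   ] bot RR [0.6344 0.     0.    ] bot RL [0.6906 0.2065 0.    ]
pivot (array([0.4923, 0.0286, 0.0572]), np.float64(0.0012531075371909443))
lid top corners right (array([0.5772, 0.0073, 0.3475]), np.float64(0.00036864248227304786)) left (array([0.6309, 0.2263, 0.3423]), np.float64(0.005023276680316981))
stops [0.4534 0.2362 0.103 ] [0.4121 0.0774 0.103 ]
yaw -14.023234671517674 t [0.5432 0.132 ] res [[-2.1812  0.1102]
 [-1.6391  2.9434]
 [ 3.342  -5.0148]
 [ 0.4783  1.9611]]
head case frame [ 0.0411 -0.1928  0.1299]
root case frame [ 0.0416 -0.1244  0.127 ]
piv case frame [-0.0243 -0.1127  0.0572]
[-0.125, -0.11, 0.1] [0.3952 0.0556 0.1   ] scene crop [ 42.3969 283.988 ] top crop [361.6333 543.7943]
[-0.125, 0.11, 0.1] [0.4486 0.269  0.1   ] scene crop [279.4561 193.6549] top crop [ 23.1714 454.5298]
[0.125, -0.11, 0] [ 0.6378 -0.005   0.    ] scene crop [239.1686 596.7206] top crop [458.4861 209.3085]
[0.043, -0.169, 0.13] [ 0.5439 -0.0424  0.13  ] scene crop [101.5291 413.1258] top crop [522.0805 302.9557]
[0.043, -0.2, 0.13] [ 0.5364 -0.0724  0.13  ] scene crop [ 60.6129 430.6245] top crop [570.3227 315.4543]
{'vertical_fov': 65.70646984690485, 'cx': 314.0993319090455, 'cy': 235.7224797297004, 'T': array([[ 0.2864,  0.9126,  0.2916,  0.1037],
       [ 0.9581, -0.2725, -0.0883,  0.6194],
       [-0.0011,  0.3047, -0.9525,  0.374 ],
       [ 0.    ,  0.    ,  0.    ,  1.    ]])}
0.1
```

```bash
cat >> geo.py <<'E'
YAW=np.radians(-14.1);C=np.array([.5432,.132,0])
RC=np.array([[np.cos(YAW),-np.sin(YAW),0],[np.sin(YAW),np.cos(YAW),0],[0,0,1]])
W=lambda q:RC@np.asarray(q,float)+C
PIV=np.array([-.0245,.057])
def link(th):
    a=np.radians(75)-th; A=np.array([.125-.118*np.cos(a),.1+.118*np.sin(a)]); D=A-PIV; d=np.hypot(*D)
    b=np.arccos(min(1,d/.196)); g=np.arctan2(D[1],D[0])+b
    return 2*b+.184, PIV+.098*np.array([np.cos(g),np.sin(g)]), A
def tool(t,tx=0): # tilt t deg toward case +y ; y=case x
    t=np.radians(t); z=RC@[0,np.sin(t),-np.cos(t)]; y=RC[:,0]; return np.c_[np.cross(y,z),y,z]
from scipy.spatial.transform import Rotation as Ro
def rows(p0,R0,p1,R1,n):
    out=[];w=Ro.from_matrix(R0.T@R1).as_rotvec(degrees=True)/n; R=R0.copy()
    for i in range(n):
        out.append([*np.round(R.T@((p1-p0)/n),4),*np.round(w,2)]); R=R@Ro.from_rotvec(w,degrees=True).as_matrix()
    print(out); return p1,R1
E
python3 - <<'E'
from geo import *
for th in [0,.02,.05,.1,.2,.3,.4,.5,.6,.8,1.0,1.2,1.29]:
    k,P,A=link(th); print(th,round(k,3),P,A)
s=sense();p,R=s["tcp_pos"],s["tcp_rot"]
T=tool(18); 
wp=[([.32,.30,.30],6,.45),([.37,-.02,.30],7,1.)]
k=W([.042,-.172,.130]); G=k+.008*T[:,2]
print("grasp",G,"pre",G-.1*T[:,2])
rv=Ro.from_matrix(R.T@T).as_rotvec()
p,R=np.array(p),np.array(R);R0=R.copy()
for q,n,fr in wp:
    p,R=rows(p,R,np.array(q),R0@Ro.from_rotvec(rv*fr).as_matrix(),n)
p,R=rows(p,R,G-.1*T[:,2],T,4)
E
```

```text
0 0.184 [0.0347 0.1351] [0.0945 0.214 ]
0.02 0.377 [0.0263 0.1408] [0.0922 0.2133]
0.05 0.576 [0.0167 0.1459] [0.0888 0.2123]
0.1 0.778 [0.0059 0.1502] [0.0832 0.2104]
0.2 1.061 [-0.0109  0.1541] [0.0724 0.2056]
0.3 1.284 [-0.025  0.155] [0.0621 0.1999]
0.4 1.479 [-0.0374  0.1541] [0.0525 0.1931]
0.5 1.655 [-0.0486  0.152 ] [0.0436 0.1854]
0.6 1.82 [-0.0585  0.1489] [0.0354 0.1768]
0.8 2.125 [-0.0747  0.1412] [0.022  0.1575]
1.0 2.404 [-0.0854  0.1338] [0.0126 0.1359]
1.2 2.655 [-0.0886  0.1312] [0.0077 0.1128]
1.29 2.755 [-0.0859  0.1334] [0.007  0.1022]
grasp [ 0.5426 -0.0427  0.1224] pre [ 0.5351 -0.0726  0.2175]
[[np.float64(-0.0368), np.float64(-0.0409), np.float64(-0.0097), np.float64(-1.04), np.float64(1.08), np.float64(6.5)], [np.float64(-0.041), np.float64(-0.0363), np.float64(-0.0112), np.float64(-1.04), np.float64(1.08), np.float64(6.5)], [np.float64(-0.0446), np.float64(-0.0312), np.float64(-0.0126), np.float64(-1.04), np.float64(1.08), np.float64(6.5)], [np.float64(-0.0475), np.float64(-0.0258), np.float64(-0.014), np.float64(-1.04), np.float64(1.08), np.float64(6.5)], [
[... 829 characters left out ...]
], [np.float64(-0.0441), np.float64(0.0075), np.float64(-0.012), np.float64(-1.09), np.float64(1.13), np.float64(6.81)], [np.float64(-0.0426), np.float64(0.0129), np.float64(-0.0126), np.float64(-1.09), np.float64(1.13), np.float64(6.81)]]
[[np.float64(-0.0089), np.float64(0.0432), np.float64(0.0188), np.float64(0.0), np.float64(0.0), np.float64(-0.0)], [np.float64(-0.0089), np.float64(0.0432), np.float64(0.0188), np.float64(0.0), np.float64(0.0), np.float64(-0.0)], [np.float64(-0.0089), np.float64(0.0432), np.float64(0.0188), np.float64(0.0), np.float64(0.0), np.float64(-0.0)], [np.float64(-0.0089), np.float64(0.0432), np.float64(0.0188), np.float64(0.0), np.float64(0.0), np.float64(-0.0)]]
```

>>> apply_moves([
  [[-0.036, -0.04, -0.01, -1, 1.1, 6.5], [-0.04, -0.036, -0.011, -1, 1.1, 6.5], [-0.044, -0.031, -0.0125, -1, 1.1, 6.5], [-0.047, -0.026, -0.014, -1, 1.1, 6.5], [-0.049, -0.02, -0.015, -1, 1.1, 6.5]],
], grip=-1, force=40)

```text
time: 0.6
tcp_pos: [0.2833, 0.374, 0.2862]
tcp_rot: [[-0.649, 0.76, -0.033], [0.752, 0.647, 0.124], [0.115, 0.056, -0.992]]
ft_force: [2.7, 0.4, -0.0]
width: 0.0853
finger_force: 0.0
```

>>> apply_moves([
  [[-0.048, -0.014, -0.012, -1, 1.1, 6.5], [-0.041, -0.019, -0.007, -1.1, 1.1, 6.8], [-0.043, -0.014, -0.008, -1.1, 1.1, 6.8], [-0.044, -0.009, -0.009, -1.1, 1.1, 6.8], [-0.045, -0.003, -0.01, -1.1, 1.1, 6.8]],
])

```text
time: 1.1
tcp_pos: [0.3331, 0.1477, 0.2912]
tcp_rot: [[-0.116, 0.993, 0.016], [0.963, 0.108, 0.246], [0.242, 0.043, -0.969]]
ft_force: [1.2, -0.5, 1.0]
width: 0.0856
finger_force: 0.0
```

```bash
python3 - <<'E'
from geo import *
s=sense();p,R=np.array(s["tcp_pos"]),np.array(s["tcp_rot"]);print(s["time"],p,R,s["joints"],s["width"])
T=tool(18);G=W([.042,-.172,.130])+.008*T[:,2]
p,R=rows(p,R,np.array([.38,-.04,.29]),T,4)
p,R=rows(p,R,G-.1*T[:,2],T,4)
E
```

```text
1.1 [0.3331 0.1477 0.2912] [[-0.1156  0.9932  0.0155]
 [ 0.9633  0.1083  0.2457]
 [ 0.2424  0.0433 -0.9692]] [ 0.0229 -0.7374  2.1561  0.2499  1.697  -0.0562] 0.08558664143561694
[[np.float64(-0.0466), np.float64(0.0066), np.float64(-0.0111), np.float64(-0.81), np.float64(0.87), np.float64(5.05)], [np.float64(-0.0457), np.float64(0.0108), np.float64(-0.0116), np.float64(-0.81), np.float64(0.87), np.float64(5.05)], [np.float64(-0.0444), np.float64(0.0149), np.float64(-0.0121), np.float64(-0.81), np.float64(0.87), np.float64(5.05)], [np.float64(-0.0427), np.float64(0.019), np.float64(-0.0126), np.float64(-0.81), np.float64(0.87), np.float64(5.05)]]
[[np.float64(-0.0041), np.float64(0.0396), np.float64(0.0177), np.float64(0.0), np.float64(0.0), np.float64(0.0)], [np.float64(-0.0041), np.float64(0.0396), np.float64(0.0177), np.float64(0.0), np.float64(0.0), np.float64(0.0)], [np.float64(-0.0041), np.float64(0.0396), np.float64(0.0177), np.float64(0.0), np.float64(0.0), np.float64(0.0)], [np.float64(-0.0041), np.float64(0.0396), np.float64(0.0177), np.float64(0.0), np.float64(0.0), np.float64(0.0)]]
```

>>> apply_moves([
  [[-0.046, 0.007, -0.011, -0.8, 0.9, 5], [-0.045, 0.011, -0.012, -0.8, 0.9, 5], [-0.044, 0.015, -0.012, -0.8, 0.9, 5], [-0.043, 0.019, -0.012, -0.8, 0.9, 5], [0, 0, 0, 0, 0, 0]],
])

```text
time: 1.6
tcp_pos: [0.3822, -0.0417, 0.2891]
tcp_rot: [[0.236, 0.969, 0.074], [0.921, -0.247, 0.301], [0.309, -0.003, -0.951]]
ft_force: [0.4, 0.5, -0.9]
width: 0.0854
finger_force: 0.0
```

```bash
python3 - <<'E'
from geo import *
s=sense();p,R=np.array(s["tcp_pos"]),np.array(s["tcp_rot"]);print(s["time"],p,R,s["joints"])
T=tool(18);G=W([.042,-.172,.130])+.008*T[:,2]
p,R=rows(p,R,G-.1*T[:,2],T,4)
E
```

```text
1.6 [ 0.3822 -0.0417  0.2891] [[ 0.2357  0.969   0.0739]
 [ 0.9212 -0.247   0.3005]
 [ 0.3095 -0.0027 -0.9509]] [-0.5209 -0.5993  2.0884  0.3062  1.7342 -0.2331]
[[np.float64(-0.0037), np.float64(0.039), np.float64(0.0175), np.float64(-0.02), np.float64(-0.01), np.float64(-0.06)], [np.float64(-0.0037), np.float64(0.039), np.float64(0.0175), np.float64(-0.02), np.float64(-0.01), np.float64(-0.06)], [np.float64(-0.0037), np.float64(0.039), np.float64(0.0176), np.float64(-0.02), np.float64(-0.01), np.float64(-0.06)], [np.float64(-0.0038), np.float64(0.039), np.float64(0.0176), np.float64(-0.02), np.float64(-0.01), np.float64(-0.06)]]
```

>>> apply_moves([
  [[-0.0037, 0.039, 0.0175, 0, 0, 0], [-0.0037, 0.039, 0.0175, 0, 0, 0], [-0.0037, 0.039, 0.0175, 0, 0, 0], [-0.0037, 0.039, 0.0175, 0, 0, 0], [0, 0, 0, 0, 0, 0]],
])

```text
time: 2.1
tcp_pos: [0.5362, -0.0652, 0.213]
tcp_rot: [[0.226, 0.972, 0.064], [0.923, -0.235, 0.305], [0.312, -0.01, -0.95]]
ft_force: [-0.8, 0.7, -0.5]
width: 0.0859
finger_force: 0.0
```

```bash
python3 - <<'E'
from geo import *
s=sense();p,R=np.array(s["tcp_pos"]),np.array(s["tcp_rot"]);im=vision.camera("wrist");c=vision.get_calibration("wrist")
cv2.imwrite("pics/w1.png",im[:,:,::-1])
f=240/np.tan(np.radians(c["vertical_fov"]/2));t=np.array(c["T"])
for P in (W([.042,-.172,.13]),W([.042,-.193,.13]),W([.042,-.125,.13])):
    q=t[:3,:3].T@(P-t[:3,3]);a=np.arctan2(np.hypot(*q[:2]),q[2]);print(q[:2]/np.hypot(*q[:2])*f*a+[c["cx"],c["cy"]])
print(s["time"],p,s["joints"])
T=tool(18);G=W([.042,-.172,.130])+.008*T[:,2]
print(T.T@(G-p))
E
```

```text
[318.6016 255.3606]
[318.2518 288.162 ]
[319.2973 181.7705]
2.1 [ 0.5362 -0.0652  0.213 ] [-0.4142 -0.1223  1.8556  0.3113  1.4806 -0.2154]
[-0.0057  0.0008  0.0934]
```

View pics/w1.png

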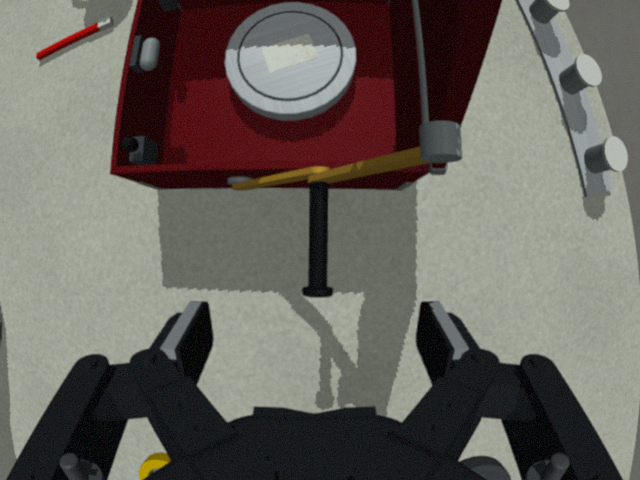

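The wrist view shows the pin vertical at column 318, from its root at row 183 to its head at row 291. That is within about 2 px of the prediction. I'll descend and grip.

>>> apply_moves([
  [[-0.003, 0.001, 0.031, 0, 0, 0], [-0.003, 0, 0.031, 0, 0, 0], [0, 0, 0.031, 0, 0, 0], [0, 0, 0, 0, 0, 0], [0, 0, 0, 0, 0, 0]],
])

```text
time: 2.65
tcp_pos: [0.5416, -0.0434, 0.1301]
tcp_rot: [[0.223, 0.972, 0.074], [0.924, -0.235, 0.301], [0.31, 0.001, -0.951]]
ft_force: [0.4, -0.1, 0.5]
width: 0.0856
finger_force: 0.0
```

>>> apply_moves([
  [[0, 0, 0, 0, 0, 0], [0, 0, 0, 0, 0, 0], [0, 0, 0, 0, 0, 0], [0, 0, 0, 0, 0, 0], [0, 0, 0, 0, 0, 0]],
], grip=1, force=40)

```text
time: 3.15
tcp_pos: [0.5422, -0.044, 0.1293]
tcp_rot: [[0.224, 0.972, 0.074], [0.924, -0.236, 0.301], [0.31, 0.001, -0.951]]
ft_force: [5.6, -1.5, 1.7]
width: 0.0123
finger_force: 5.2
```

```bash
python3 - <<'E'
from geo import *
s=sense();p,R=np.array(s["tcp_pos"]),np.array(s["tcp_rot"])
print(s["time"],p,s["width"],s["finger_force"],s["ft_force"])
K=RC.T@(p-.008*R[:,2]-C);print("knob case",K)
# arc from current, about PIV
v=K[[0,2]]-PIV;r=np.hypot(*v);g=np.arctan2(v[1],v[0]);print("r,g",r,np.degrees(g))
prev=v
for th in [0.02,.05,.1,.2,.3,.4,.5]:
    P=link(th)[1];print(th,"knob ang",np.degrees(np.arctan2(*(P-PIV)[::-1])))
for a in range(1,14):
    ga=g+np.radians(5*a);q=r*np.array([np.cos(ga),np.sin(ga)]);d=q-prev;prev=q
    print(round(np.degrees(ga),1),np.round(R.T@RC@[d[0],0,d[1]],4))
E
```

```text
3.15 [ 0.5422 -0.044   0.1293] 0.012280677945786914 5.201709866523743 [ 5.6408 -1.5435  1.7238]
knob case [ 0.0419 -0.1735  0.1369]
r,g 0.10386655978979069 50.25076066883737
0.02 knob ang 58.79203062623893
0.05 knob ang 65.12104009856598
0.1 knob ang 71.92925692405653
0.2 knob ang 82.02220852532244
0.3 knob ang 90.28483890599132
0.4 knob ang 97.5897522532758
0.5 knob ang 104.22589020243743
55.3 [ 0.0018 -0.0072 -0.0052]
60.3 [ 0.0016 -0.0077 -0.0046]
65.3 [ 0.0013 -0.0081 -0.0039]
70.3 [ 0.0011 -0.0084 -0.0032]
75.3 [ 0.0009 -0.0087 -0.0025]
80.3 [ 0.0007 -0.0089 -0.0018]
85.3 [ 0.0004 -0.009  -0.0011]
90.3 [ 0.0002 -0.0091 -0.0003]
95.3 [-0.0001 -0.0091  0.0004]
100.3 [-0.0003 -0.009   0.0012]
105.3 [-0.0006 -0.0088  0.0019]
110.3 [-0.0008 -0.0086  0.0026]
115.3 [-0.001  -0.0084  0.0033]
```

>>> apply_moves([
  [[0, 0, 0, 0, 0, 0], [0.0009, -0.0032, -0.0027, 0, 0, 0], [0.0008, -0.0034, -0.0025, 0, 0, 0], [0.0008, -0.0035, -0.0024, 0, 0, 0], [0.0007, -0.0036, -0.0022, 0, 0, 0]],
], force=60)

```text
time: 3.65
tcp_pos: [0.5306, -0.0411, 0.1397]
tcp_rot: [[0.225, 0.971, 0.08], [0.924, -0.238, 0.3], [0.31, 0.006, -0.951]]
ft_force: [10.0, -2.1, 0.3]
width: 0.0092
finger_force: 58.7
```

>>> apply_moves([
  [[0.0007, -0.0037, -0.0021, 0, 0, 0], [0.0006, -0.0037, -0.0019, 0, 0, 0], [0.0006, -0.0038, -0.0018, 0, 0, 0], [0.0006, -0.0039, -0.0017, 0, 0, 0], [0, 0, 0, 0, 0, 0]],
])

```text
time: 4.15
tcp_pos: [0.5164, -0.0375, 0.1487]
tcp_rot: [[0.224, 0.971, 0.081], [0.924, -0.238, 0.3], [0.311, 0.007, -0.951]]
ft_force: [7.6, -0.4, 0.3]
width: 0.0095
finger_force: 58.8
```

```bash
python3 - <<'E'
from geo import *
im=vision.camera("scene");cv2.imwrite("pics/c.png",cv2.resize(im[170:345,280:450,::-1],(560,576),interpolation=3))
s=sense();p,R=np.array(s["tcp_pos"]),np.array(s["tcp_rot"]);print(RC.T@(p-C))
E
```

```text
[ 0.0153 -0.1709  0.1487]
```

View pics/c.png

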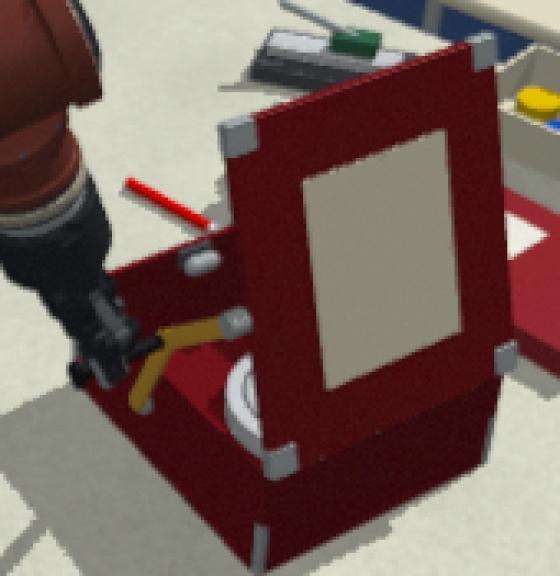

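The view shows the knee folding forward (knee joint at about (160,335) in the crop), the pin in the fingers and the lid still up. I'll continue along the arc.

>>> apply_moves([
  [[0.0006, -0.0047, -0.0018, 0, 0, 0], [0.0005, -0.0048, -0.0016, 0, 0, 0], [0.0004, -0.0049, -0.0013, 0, 0, 0], [0.0003, -0.005, -0.0011, 0, 0, 0], [0.0003, -0.005, -0.0008, 0, 0, 0]],
])

```text
time: 4.7
tcp_pos: [0.4942, -0.0318, 0.1566]
tcp_rot: [[0.224, 0.971, 0.085], [0.923, -0.239, 0.3], [0.312, 0.012, -0.95]]
ft_force: [12.3, 0.3, -1.3]
width: 0.0095
finger_force: 58.6
```

>>> apply_moves([
  [[0.0002, -0.0051, -0.0006, 0, 0, 0], [0.0001, -0.0051, -0.0003, 0, 0, 0], [0, -0.0051, -0.0001, 0, 0, 0], [0, -0.0051, 0.0002, 0, 0, 0], [-0.0001, -0.0051, 0.0004, 0, 0, 0]],
])

```text
time: 5.2
tcp_pos: [0.4708, -0.0259, 0.1588]
tcp_rot: [[0.223, 0.971, 0.089], [0.923, -0.24, 0.3], [0.312, 0.016, -0.95]]
ft_force: [15.0, 0.6, 3.2]
width: 0.0099
finger_force: 58.6
```

```bash
python3 - <<'E'
from geo import *
s=sense();p,R=np.array(s["tcp_pos"]),np.array(s["tcp_rot"]);q=RC.T@(p-C);v=q[[0,2]]-PIV;print(q,np.hypot(*v),np.degrees(np.arctan2(v[1],v[0])),s["ft_force"],s["ft_torque"],s["joints"])
E
```

```text
[-0.0317 -0.1708  0.1588] 0.10201285822236944 94.07208125259453 [14.9766  0.6298  3.2363] [ 0.0726 -2.6187 -0.9131] [-0.3961 -0.2806  2.0844  0.3222  1.3826 -0.2245]
```

>>> apply_moves([
  [[-0.0002, -0.0051, 0.0007, 0, 0, 0], [-0.0003, -0.005, 0.0009, 0, 0, 0], [-0.0004, -0.005, 0.0012, 0, 0, 0], [-0.0005, -0.0049, 0.0014, 0, 0, 0], [-0.0005, -0.0048, 0.0017, 0, 0, 0]],
])

```text
time: 5.7
tcp_pos: [0.4481, -0.0202, 0.155]
tcp_rot: [[0.222, 0.971, 0.093], [0.923, -0.239, 0.3], [0.313, 0.019, -0.949]]
ft_force: [13.0, 1.4, 13.0]
width: 0.0094
finger_force: 58.9
```

>>> apply_moves([
  [[-0.0006, -0.0047, 0.0019, 0, 0, 0], [-0.0007, -0.0046, 0.0021, 0, 0, 0], [-0.0007, -0.0045, 0.0023, 0, 0, 0], [0, 0, 0, 0, 0, 0], [0, 0, 0, 0, 0, 0]],
])

```text
time: 6.2
tcp_pos: [0.4331, -0.0166, 0.1478]
tcp_rot: [[0.222, 0.971, 0.088], [0.923, -0.238, 0.301], [0.313, 0.014, -0.95]]
ft_force: [5.6, 2.0, 14.1]
width: 0.0096
finger_force: 61.1
```

```bash
python3 - <<'E'
from geo import *
im=vision.camera("scene");cv2.imwrite("pics/d.png",cv2.resize(im[140:345,250:450,::-1],(560,574),interpolation=3))
s=sense();p,R=np.array(s["tcp_pos"]),np.array(s["tcp_rot"]);q=RC.T@(p-C);v=q[[0,2]]-PIV;print(q,np.hypot(*v),np.degrees(np.arctan2(v[1],v[0])),s["ft_force"],s["ft_torque"],s["joints"])
E
```

```text
[-0.0706 -0.1709  0.1478] 0.10181774953444338 116.89791063512108 [ 5.0709  1.8386 14.1112] [ 0.7406 -1.3343 -0.627 ] [-0.4105 -0.3795  2.1787  0.3215  1.3937 -0.2373]
```

View pics/d.png

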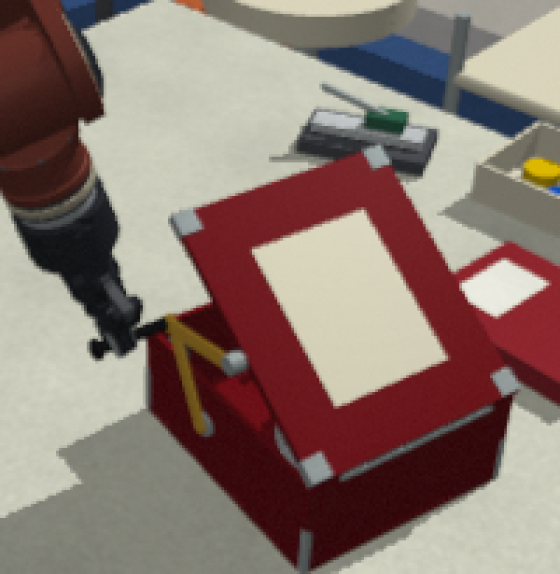

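The view shows the lid about half lowered, with its front edge from (187,222) to (375,157). The stay is folded forward and the pin is still gripped. I'll release, retreat, then press the lid from above.

>>> apply_moves([
  [[0, 0, 0, 0, 0, 0], [0, 0, 0, 0, 0, 0], [0, 0, 0, 0, 0, 0], [0, 0, 0, 0, 0, 0], [0, 0, 0, 0, 0, 0]],
], grip=-0.3)

```text
time: 6.75
tcp_pos: [0.4274, -0.0158, 0.1409]
tcp_rot: [[0.225, 0.972, 0.072], [0.924, -0.236, 0.302], [0.31, -0.002, -0.951]]
ft_force: [-0.1, 0.5, -0.5]
width: 0.0561
finger_force: 0.0
```

>>> apply_moves([
  [[0, 0, -0.02, 0, 0, 0], [0, 0, -0.035, 0, 0, 0], [0, 0, -0.04, 0, 0, 0], [0, 0, -0.045, 0, 0, 0], [0, 0, -0.03, 0, 0, 0]],
])

```text
time: 7.25
tcp_pos: [0.4157, -0.0681, 0.3063]
tcp_rot: [[0.224, 0.972, 0.076], [0.924, -0.236, 0.3], [0.309, 0.003, -0.951]]
ft_force: [1.0, 1.2, 0.0]
width: 0.0554
finger_force: 0.0
```

```bash
python3 - <<'E'
from geo import *
im=vision.camera("top");cv2.imwrite("pics/t2.png",im[:,:,::-1])
im=vision.camera("scene");cv2.imwrite("pics/s2.png",im[:,:,::-1])
s=sense();p,R=np.array(s["tcp_pos"]),np.array(s["tcp_rot"]);print(s["time"],p,s["width"],s["ft_force"])
def lf(th,r=.225):
    a=np.radians(75)-th;return np.array([.125-r*np.cos(a)+.01*np.sin(a),0,.1+r*np.sin(a)+.01*np.cos(a)])
# expected scene pixel of the two front corners of outer face for several th
for th in (.6,.65,.7,.75,.8):
    o=[]
    for y in (-.111,.111):
        q=lf(th,.252);q[1]=y;o+=[*((proj("scene",W(q))-[250,140])*2.8)]
    print(th,np.round(o))
P=W(lf(.7));print(P); T=tool(0)
p,R=rows(p,R,P+[0,0,.011+.04],T,5)
E
```

```text
7.35 [ 0.417  -0.0689  0.3085] 0.05577369179983542 [ 0.3432 -0.2178  0.2277]
0.6 [187. 200. 398. 129.]
0.65 [181. 205. 391. 134.]
0.7 [176. 211. 384. 140.]
0.75 [171. 217. 377. 146.]
0.8 [166. 224. 372. 153.]
[0.491  0.1451 0.2369]
[[np.float64(0.0416), np.float64(0.0042), np.float64(0.0178), np.float64(0.08), np.float64(-3.59), np.float64(0.09)], [np.float64(0.0427), np.float64(0.0041), np.float64(0.0152), np.float64(0.08), np.float64(-3.59), np.float64(0.09)], [np.float64(0.0435), np.float64(0.0041), np.float64(0.0125), np.float64(0.08), np.float64(-3.59), np.float64(0.09)], [np.float64(0.0442), np.float64(0.004), np.float64(0.0097), np.float64(0.08), np.float64(-3.59), np.float64(0.09)], [np.float64(0.0448), np.float64(0.004), np.float64(0.0069), np.float64(0.08), np.float64(-3.59), np.float64(0.09)]]
```

>>> apply_moves([
  [[0.042, 0.004, 0.017, 0, -3.6, 0.1], [0.043, 0.004, 0.014, 0, -3.6, 0.1], [0.044, 0.004, 0.012, 0, -3.6, 0.1], [0.044, 0.004, 0.009, 0, -3.6, 0.1], [0.045, 0.004, 0.006, 0, -3.6, 0.1]],
], grip=1)

```text
time: 7.85
tcp_pos: [0.4886, 0.1494, 0.2862]
tcp_rot: [[0.244, 0.97, -0.002], [0.97, -0.244, -0.001], [-0.002, -0.002, -1.0]]
ft_force: [0.9, -0.9, 0.2]
width: -0.0002
finger_force: 0.0
```

```bash
cat >> geo.py <<'E'
def lf(th,r=.225,h=.01):
    a=np.radians(75)-th;return np.array([.125-r*np.cos(a)+h*np.sin(a),0,.1+r*np.sin(a)+h*np.cos(a)])
E
python3 - <<'E'
from geo import *
s=sense();p,R=np.array(s["tcp_pos"]),np.array(s["tcp_rot"]);print(s["time"],p,R,s["width"],s["ft_force"])
for th in np.arange(.75,1.32,.05): print(round(th,2),W(lf(th)),RC.T@(p+.011*R[:,2]-C))
P=W(lf(.72));print(R.T@(P-p-.011*R[:,2]))
E
```

```text
7.85 [0.4886 0.1494 0.2862] [[ 0.2438  0.9698 -0.0021]
 [ 0.9698 -0.2438 -0.0015]
 [-0.0019 -0.0017 -1.    ]] -0.00022031386476623432 [ 0.8536 -0.898   0.1714]
0.75 [0.4846 0.1467 0.2278] [-0.0572  0.0035  0.2752]
0.8 [0.4786 0.1482 0.2184] [-0.0572  0.0035  0.2752]
0.85 [0.4731 0.1496 0.2087] [-0.0572  0.0035  0.2752]
0.9 [0.4681 0.1509 0.1987] [-0.0572  0.0035  0.2752]
0.95 [0.4635 0.152  0.1884] [-0.0572  0.0035  0.2752]
1.0 [0.4595 0.153  0.1779] [-0.0572  0.0035  0.2752]
1.05 [0.456  0.1539 0.1673] [-0.0572  0.0035  0.2752]
1.1 [0.453  0.1547 0.1565] [-0.0572  0.0035  0.2752]
1.15 [0.4505 0.1553 0.1455] [-0.0572  0.0035  0.2752]
1.2 [0.4486 0.1558 0.1344] [-0.0572  0.0035  0.2752]
1.25 [0.4472 0.1561 0.1232] [-0.0572  0.0035  0.2752]
1.3 [0.4463 0.1563 0.112 ] [-0.0572  0.0035  0.2752]
[-0.0035  0.0007  0.0419]
```

>>> apply_moves([
  [[-0.003, -0.001, 0.018, 0, 0, 0], [0, 0, 0.016, 0, 0, 0], [0, 0, 0.004, 0, 0, 0], [0, 0, 0.002, 0, 0, 0], [0, 0, 0.002, 0, 0, 0]],
])

```text
time: 8.35
tcp_pos: [0.4874, 0.1432, 0.2456]
tcp_rot: [[0.247, 0.969, -0.0], [0.969, -0.247, 0.002], [0.001, -0.001, -1.0]]
ft_force: [0.1, -0.1, -0.2]
width: 0.0001
finger_force: 0.0
```

>>> apply_moves([
  [[0, -0.001, 0.002, 0, 0, 0], [0, -0.001, 0.002, 0, 0, 0], [0, -0.001, 0.002, 0, 0, 0], [0, -0.001, 0.002, 0, 0, 0], [0, -0.001, 0.002, 0, 0, 0]],
])

```text
time: 8.85
tcp_pos: [0.4825, 0.146, 0.2358]
tcp_rot: [[0.244, 0.97, -0.0], [0.97, -0.244, 0.002], [0.001, -0.001, -1.0]]
ft_force: [-0.7, -1.7, 4.0]
width: -0.0001
finger_force: 2.0
```

>>> apply_moves([
  [[0, -0.0022, 0.0035, 0, 0, 0], [0, -0.0022, 0.0035, 0, 0, 0], [0, -0.0022, 0.0035, 0, 0, 0], [0, -0.0022, 0.0035, 0, 0, 0], [0, -0.0022, 0.0035, 0, 0, 0]],
])

```text
time: 9.35
tcp_pos: [0.4719, 0.1487, 0.2175]
tcp_rot: [[0.244, 0.97, -0.0], [0.97, -0.244, 0.001], [0.001, -0.0, -1.0]]
ft_force: [2.9, -2.9, 2.5]
width: -0.0003
finger_force: 1.9
```

>>> apply_moves([
  [[0, -0.0022, 0.004, 0, 0, 0], [0, -0.0022, 0.004, 0, 0, 0], [0, -0.0021, 0.004, 0, 0, 0], [0, -0.0021, 0.004, 0, 0, 0], [0, -0.002, 0.004, 0, 0, 0]],
])

```text
time: 9.85
tcp_pos: [0.4613, 0.1515, 0.1976]
tcp_rot: [[0.244, 0.97, -0.001], [0.97, -0.244, 0.002], [0.002, -0.001, -1.0]]
ft_force: [3.6, -0.4, 2.4]
width: 0.0001
finger_force: 1.8
```

```bash
python3 - <<'E'
from geo import *
from scipy.optimize import fsolve
s=sense();p,R=np.array(s["tcp_pos"]),np.array(s["tcp_rot"]);q=RC.T@(p+.011*R[:,2]-C)
sol=fsolve(lambda v:lf(v[0],v[1])[[0,2]]-q[[0,2]],[.9,.225]);print(q,sol,s["ft_force"])
E
```

```text
[-0.0842 -0.0011  0.1866] [0.9605 0.2262] [ 3.6063 -0.3759  2.3578]
```

>>> apply_moves([
  [[0, -0.0018, 0.0045, 0, 0, 0], [0, -0.0017, 0.0045, 0, 0, 0], [0, -0.0016, 0.0045, 0, 0, 0], [0, -0.0015, 0.0045, 0, 0, 0], [0, -0.0014, 0.0045, 0, 0, 0]],
])

```text
time: 10.35
tcp_pos: [0.4535, 0.1534, 0.175]
tcp_rot: [[0.244, 0.97, -0.001], [0.97, -0.244, 0.002], [0.001, -0.002, -1.0]]
ft_force: [2.7, -0.6, 2.9]
width: 0.0004
finger_force: 1.8
```

>>> apply_moves([
  [[0, -0.0013, 0.0045, 0, 0, 0], [0, -0.0012, 0.0045, 0, 0, 0], [0, -0.0011, 0.0045, 0, 0, 0], [0, -0.001, 0.004, 0, 0, 0], [0, -0.0009, 0.004, 0, 0, 0]],
])

```text
time: 10.85
tcp_pos: [0.4481, 0.1547, 0.1536]
tcp_rot: [[0.244, 0.97, -0.001], [0.97, -0.244, 0.001], [0.001, -0.002, -1.0]]
ft_force: [3.4, -0.5, 2.6]
width: -0.0
finger_force: 1.7
```

```bash
cat > q.py <<'E'
from geo import *
from scipy.optimize import fsolve
s=sense();p,R=np.array(s["tcp_pos"]),np.array(s["tcp_rot"]);q=RC.T@(p+.011*R[:,2]-C)
sol=fsolve(lambda v:lf(v[0],v[1])[[0,2]]-q[[0,2]],[1,.225]);print(s["time"],q,sol,np.array(s["ft_force"]),s["finger_force"])
E
python3 q.py
```

```text
10.85 [-0.0977 -0.0012  0.1426] [1.1641 0.2265] [ 3.3664 -0.4735  2.5985] 1.6925251978682354
```

>>> apply_moves([
  [[0, -0.0005, 0.0035, 0, 0, 0], [0, -0.0005, 0.003, 0, 0, 0], [0, -0.0004, 0.003, 0, 0, 0], [0, -0.0003, 0.002, 0, 0, 0], [0, 0, 0.001, 0, 0, 0]],
])

```text
time: 11.35
tcp_pos: [0.4463, 0.1551, 0.1411]
tcp_rot: [[0.244, 0.97, -0.002], [0.97, -0.244, 0.002], [0.001, -0.002, -1.0]]
ft_force: [1.6, -0.4, 3.3]
width: 0.0002
finger_force: 1.7
```

>>> apply_moves([
  [[0, 0, 0.001, 0, 0, 0], [0, 0, 0.001, 0, 0, 0], [0, 0, 0.001, 0, 0, 0], [0, 0, 0.001, 0, 0, 0], [0, 0, 0.001, 0, 0, 0]],
])

```text
time: 11.85
tcp_pos: [0.4462, 0.1552, 0.1375]
tcp_rot: [[0.244, 0.97, -0.003], [0.97, -0.244, 0.002], [0.001, -0.003, -1.0]]
ft_force: [-5.7, -0.9, 11.6]
width: -0.0004
finger_force: 5.7
```

```bash
python3 q.py
```

```text
11.85 [-0.0998 -0.0011  0.1265] [1.2358 0.2262] [-5.6728 -0.9041 11.605 ] 5.711092692799866
```

>>> apply_moves([
  [[0, -0.0005, 0.0003, 0, 0, 0], [0, -0.0005, 0.0003, 0, 0, 0], [0, 0, 0.0004, 0, 0, 0]],
])

```text
time: 12.15
tcp_pos: [0.446, 0.1553, 0.1371]
tcp_rot: [[0.244, 0.97, -0.001], [0.97, -0.244, 0.001], [0.001, -0.001, -1.0]]
ft_force: [-1.4, -1.5, 10.4]
width: 0.0002
finger_force: 5.3
```

```bash
python3 q.py
```

```text
12.15 [-0.1    -0.0011  0.1261] [1.2376 0.2262] [-1.4405 -1.4667 10.4312] 5.267375707626343
```

>>> apply_moves([
  [[0, -0.0001, 0.0005, 0, 0, 0], [0, -0.0001, 0.0005, 0, 0, 0], [0, -0.0001, 0.0005, 0, 0, 0], [0, -0.0001, 0.0005, 0, 0, 0]],
])

```text
time: 12.55
tcp_pos: [0.4457, 0.1553, 0.1349]
tcp_rot: [[0.244, 0.97, -0.0], [0.97, -0.244, 0.001], [0.001, -0.001, -1.0]]
ft_force: [-1.2, -0.9, 8.9]
width: -0.0002
finger_force: 4.6
```

```bash
python3 q.py
```

```text
12.55 [-0.1002 -0.0011  0.1239] [1.2473 0.2263] [-1.2245 -0.8519  8.8999] 4.649033420719206
```

>>> apply_moves([
  [[0, -0.0001, 0.0007, 0, 0, 0], [0, -0.0001, 0.0007, 0, 0, 0], [0, -0.0001, 0.0007, 0, 0, 0], [0, -0.0001, 0.0007, 0, 0, 0], [0, -0.0001, 0.0007, 0, 0, 0]],
])

```text
time: 13.05
tcp_pos: [0.4453, 0.1554, 0.131]
tcp_rot: [[0.244, 0.97, 0.0], [0.97, -0.244, 0.001], [0.001, -0.0, -1.0]]
ft_force: [-0.3, -1.2, 6.7]
width: 0.0002
finger_force: 3.4
```

```bash
python3 q.py
```

```text
13.05 [-0.1007 -0.0011  0.12  ] [1.2649 0.2263] [-0.3398 -1.1693  6.6514] 3.401179052889347
```

>>> apply_moves([
  [[0, -0.0001, 0.0005, 0, 0, 0], [0, 0, 0.0005, 0, 0, 0], [0, 0, 0.0005, 0, 0, 0], [0, 0, 0.0005, 0, 0, 0]],
])

```text
time: 13.45
tcp_pos: [0.4451, 0.1555, 0.1286]
tcp_rot: [[0.244, 0.97, -0.0], [0.97, -0.244, 0.001], [0.001, -0.0, -1.0]]
ft_force: [0.0, -0.6, 6.0]
width: 0.0001
finger_force: 2.7
```

```bash
python3 q.py
```

```text
13.45 [-0.1009 -0.0011  0.1176] [1.2754 0.2263] [ 0.0415 -0.5803  6.0342] 2.7324151777429506
```

>>> apply_moves([
  [[0, 0, 0.0004, 0, 0, 0], [0, 0, 0.0004, 0, 0, 0], [0, 0, 0.0004, 0, 0, 0]],
])

```text
time: 13.75
tcp_pos: [0.4449, 0.1555, 0.1271]
tcp_rot: [[0.244, 0.97, -0.0], [0.97, -0.244, 0.001], [0.001, -0.001, -1.0]]
ft_force: [1.8, -0.9, 4.5]
width: -0.0
finger_force: 2.4
```

>>> apply_moves([
  [[0, 0, 0.0004, 0, 0, 0], [0, 0, 0.0004, 0, 0, 0]],
])

```text
time: 13.95
tcp_pos: [0.4449, 0.1555, 0.126]
tcp_rot: [[0.244, 0.97, -0.001], [0.97, -0.244, 0.001], [0.001, -0.001, -1.0]]
ft_force: [1.9, -1.3, 3.5]
width: 0.0001
finger_force: 2.1
```

```bash
python3 q.py
```

```text
13.95 [-0.1011 -0.0011  0.115 ] [1.2868 0.2264] [ 1.9168 -1.2564  3.5478] 2.056009879015619
```

>>> apply_moves([
  [[0, 0, 0.0004, 0, 0, 0], [0, 0, 0.0004, 0, 0, 0]],
])

```text
time: 14.15
tcp_pos: [0.4448, 0.1555, 0.1251]
tcp_rot: [[0.244, 0.97, -0.001], [0.97, -0.244, 0.001], [0.001, -0.001, -1.0]]
ft_force: [2.2, -1.1, 3.0]
width: 0.0
finger_force: 1.8
```

>>> apply_moves([
  [[0, 0, 0.0004, 0, 0, 0], [0, 0, 0.0004, 0, 0, 0]],
])

```text
time: 14.35
tcp_pos: [0.4447, 0.1555, 0.1243]
tcp_rot: [[0.244, 0.97, -0.001], [0.97, -0.244, 0.001], [0.001, -0.001, -1.0]]
ft_force: [1.5, -0.4, 5.6]
width: 0.0001
finger_force: 2.5
```

>>> apply_moves([
  [[0, 0, 0.0004, 0, 0, 0], [0, 0, 0.0002, 0, 0, 0]],
])

```text
time: 14.55
tcp_pos: [0.4448, 0.1556, 0.1242]
tcp_rot: [[0.244, 0.97, -0.001], [0.97, -0.244, 0.001], [0.001, -0.001, -1.0]]
ft_force: [0.8, -1.1, 7.4]
width: -0.0003
finger_force: 3.5
```

>>> apply_moves([
  [[0, 0, 0.0004, 0, 0, 0], [0, 0, 0.0004, 0, 0, 0], [0, 0, 0, 0, 0, 0]],
])

```text
time: 14.85
tcp_pos: [0.4448, 0.1556, 0.1241]
tcp_rot: [[0.244, 0.97, -0.001], [0.97, -0.244, 0.001], [0.001, -0.002, -1.0]]
ft_force: [-1.3, -2.2, 9.6]
width: 0.0
finger_force: 4.9
```

```bash
python3 q.py
```

```text
14.85 [-0.1012 -0.0011  0.1131] [1.2953 0.2263] [-1.3075 -2.2498  9.573 ] 4.874904087628238
```

>>> apply_moves([
  [[0, 0, 0.0003, 0, 0, 0], [0, 0, 0, 0, 0, 0], [0, 0, 0, 0, 0, 0], [0, 0, 0, 0, 0, 0], [0, 0, 0, 0, 0, 0]],
])

```text
time: 15.35
tcp_pos: [0.4448, 0.1556, 0.1241]
tcp_rot: [[0.244, 0.97, -0.001], [0.97, -0.244, 0.001], [0.001, -0.002, -1.0]]
ft_force: [-2.3, -0.8, 11.3]
width: -0.0002
finger_force: 5.6
```

>>> apply_moves([
  [[0, 0, 0, 0, 0, 0], [0, 0, 0, 0, 0, 0], [0, 0, 0, 0, 0, 0], [0, 0, 0, 0, 0, 0], [0, 0, 0, 0, 0, 0]],
])

```text
time: 15.85
tcp_pos: [0.4448, 0.1556, 0.1241]
tcp_rot: [[0.244, 0.97, -0.001], [0.97, -0.244, 0.001], [0.001, -0.002, -1.0]]
ft_force: [-2.2, -1.6, 11.6]
width: 0.0003
finger_force: 5.6
```

>>> apply_moves([
  [[0, 0, 0, 0, 0, 0], [0, 0, 0, 0, 0, 0], [0, 0, 0, 0, 0, 0], [0, 0, 0, 0, 0, 0], [0, 0, 0, 0, 0, 0]],
])

```text
time: 16.35
tcp_pos: [0.4448, 0.1556, 0.1241]
tcp_rot: [[0.244, 0.97, -0.001], [0.97, -0.244, 0.001], [0.001, -0.002, -1.0]]
ft_force: [-2.2, -2.1, 10.8]
width: 0.0001
finger_force: 5.6
```

Pressed home at about 11 N for 1.5 s. Now I'll let go gently.

>>> apply_moves([
  [[0, 0, -0.001, 0, 0, 0], [0, 0, -0.002, 0, 0, 0], [0, 0, -0.01, 0, 0, 0], [0, 0, -0.03, 0, 0, 0], [0, 0, -0.04, 0, 0, 0]],
])

```text
time: 16.85
tcp_pos: [0.4423, 0.1552, 0.2036]
tcp_rot: [[0.244, 0.97, -0.009], [0.97, -0.244, 0.001], [-0.001, -0.009, -1.0]]
ft_force: [1.7, -0.4, 0.8]
width: 0.0001
finger_force: 0.0
```

>>> apply_moves([
  [[0, 0, -0.04, 0, 0, 0], [0, 0, -0.02, 0, 0, 0], [0, 0, 0, 0, 0, 0], [0, 0, 0, 0, 0, 0], [0, 0, 0, 0, 0, 0]],
])

```text
time: 17.35
tcp_pos: [0.4437, 0.1553, 0.2633]
tcp_rot: [[0.244, 0.97, -0.005], [0.97, -0.244, 0.001], [-0.0, -0.005, -1.0]]
ft_force: [-0.0, -0.1, -0.9]
width: 0.0004
finger_force: 0.0
```

```bash
python3 - <<'E'
from geo import *
im=vision.camera("scene");cv2.imwrite("pics/e.png",im[:,:,::-1]);print(sense()["ft_force"])
for y in (-.111,.111):
    for th in (1.24,1.295):
        q=lf(th,.252);q[1]=y;print(th,y,proj("scene",W(q)))
E
```

```text
[ 0.3096 -0.3621  0.073 ]
1.24 -0.111 [301.6284 247.5462]
1.295 -0.111 [301.4165 251.6594]
1.24 0.111 [370.846  221.8884]
1.295 0.111 [370.1919 225.8735]
```

View pics/e.png

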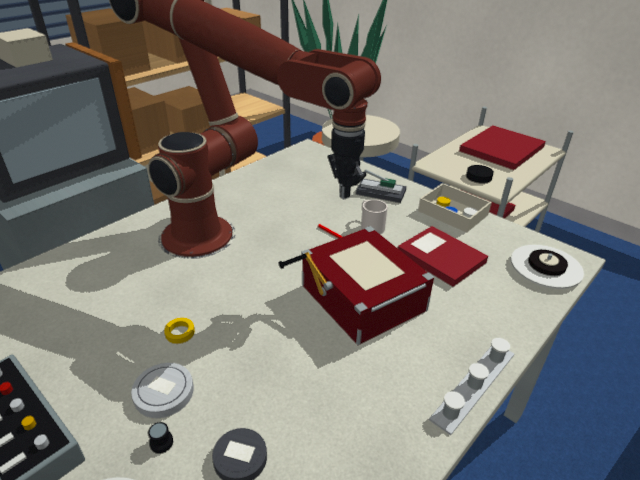

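The view shows the lid flat and shut, with its front corners near (303,252) and (371,230). The stay is folded, the arm is clear and the other things are undisturbed.

```bash
python3 -c "from rig import job; print(job.sign_off())"
```

```text
the job is handed in; nothing more can be done
None
```

The film case is shut: I folded the stay, lowered the lid past its catch, held it on its stops at about 11 N for about 1.5 s, let go clear of everything and handed the job in; sign-off returned no verdict.

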